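Put the two gas burners back together after cleaning

TASK

The hob's burner parts have been washed and lie on the blue tray. First set each flame spreader into the burner socket of its own size, the large one in the large socket and the small one in the small socket; only when both sit fully down and level, cover each with the black cap of its size, also fully down and level. Let go of everything, and do not disturb the bowl, the brush and the bottle.

Things in the scene. Friction and masses are not known exactly. Their poses are not given: they have to be found in the camera images.
- large_socket: large burner socket, fixed: brass cup on the black hob plate, 60 mm outside, 22 mm high, with a round hole 47 mm wide, 16 mm deep in its top. Origin: centre of its underside, 6 mm above the worktop; z up. A seated spreader rests on the rim (z = 22 mm), its origin at z = 12 mm.
- large_spreader: large flame spreader, about 160 g, aluminium: crown 63 mm across with slotted edge, z = 10 to 24 mm, over a tapered spigot 41 mm (32 mm at its foot), z = 0 to 10 mm. Top recess 49 mm wide, 10 mm deep. Origin: centre of its underside; z up. Starts upright on the blue tray (floor 3 mm, edges 10 mm over worktop). A seated cap's origin is at z = 18 mm.
- large_cap: large burner cap, about 190 g, black enamelled steel: disc 67 mm across, z = 6 to 16 mm, over a tapered plug 43 mm (33 mm at its foot), z = 0 to 6 mm, that drops into the spreader's recess. Origin: centre of its underside; z up. Starts right way up on the blue tray (floor 3 mm above the worktop).
- small_socket: small burner socket, fixed: brass cup on the black hob plate, 44 mm outside, 22 mm high, with a round hole 32 mm wide, 16 mm deep in its top. Origin: centre of its underside, 6 mm above the worktop; z up. A seated spreader rests on the rim (z = 22 mm), its origin at z = 12 mm.
- small_spreader: small flame spreader, about 80 g, aluminium: crown 47 mm across with slotted edge, z = 10 to 24 mm, over a tapered spigot 26 mm (20 mm at its foot), z = 0 to 10 mm. Top recess 33 mm wide, 10 mm deep. Origin: centre of its underside; z up. Starts upright on the blue tray (floor 3 mm, edges 10 mm over worktop). A seated cap's origin is at z = 18 mm.
- small_cap: small burner cap, about 100 g, black enamelled steel: disc 50 mm across, z = 6 to 16 mm, over a tapered plug 27 mm (20 mm at its foot), z = 0 to 6 mm, that drops into the spreader's recess. Origin: centre of its underside; z up. Starts right way up on the blue tray (floor 3 mm above the worktop).
- salt_bowl: steel bowl, 90 mm across, 45 mm high, loose bystander on the worktop at the right of the work. Origin: centre of its underside.
- brush: flat brush with a wooden handle, about 200 mm long, 20 mm high, lying crosswise on the worktop beyond the work, loose bystander. Origin: centre of its underside.
- oil_bottle: amber bottle with a yellow cap, 60 mm across, 170 mm high, loose bystander standing at the left of the work. Origin: centre of its underside.
Things that resemble listed ones, but are neither listed nor needed, are in the scene too. What is shaped like the small_cap but pink is not meant. Leave any red look-alike of the small_spreader alone.

How it is judged (in metres and radians):
On the way, in this order (a step that is already met when the one before it is completed fails the run):
1. both flame spreaders sit released in the sockets of their size, with no cap on either burner yet (horizontal distance between large_spreader and large_socket below 0.006 m and z of large_spreader in the frame of large_socket between 0.009 and 0.015 m and angle between each of large_spreader, small_spreader's own z axis and vertical below 0.1 rad and horizontal distance between small_spreader and small_socket below 0.006 m and z of small_spreader in the frame of small_socket between 0.009 and 0.015 m and contact force between each of large_spreader, small_spreader and the fingers below 0.05 N and horizontal distance between each of large_cap, small_cap and large_socket above 0.05 m and horizontal distance between each of large_cap, small_cap and small_socket above 0.05 m), for 0.2 s.
2. both caps sit on the spreaders of their size, released (horizontal distance between large_spreader and large_socket below 0.006 m and z of large_spreader in the frame of large_socket between 0.009 and 0.015 m and angle between each of large_spreader, small_spreader, large_cap, small_cap's own z axis and vertical below 0.1 rad and horizontal distance between small_spreader and small_socket below 0.006 m and z of small_spreader in the frame of small_socket between 0.009 and 0.015 m and horizontal distance between large_cap and large_spreader below 0.006 m and z of large_cap in the frame of large_spreader between 0.015 and 0.021 m and horizontal distance between small_cap and small_spreader below 0.006 m and z of small_cap in the frame of small_spreader between 0.015 and 0.021 m and contact force between each of large_cap, small_cap and the fingers below 0.05 N), for 0.2 s.
At the end, for the whole second after the job is handed in: Each spreader sits in the socket of its size (within 6 mm of its centre, at seated height within 3 mm, tilted less than 0.1 rad) and each cap on the spreader of its size (within 6 mm of its centre, at seated height within 3 mm, tilted less than 0.1 rad); all four are released and at rest (all of step 2 and linear speed of each of large_spreader, large_cap, small_spreader, small_cap below 0.01 m/s and angular speed of each of large_spreader, large_cap, small_spreader, small_cap below 0.15 rad/s and contact force between each of large_spreader, small_spreader and the fingers below 0.05 N); the robot touches nothing.
It fails at once if the bowl is disturbed (moved more than 30 mm) (distance of salt_bowl from where it was at the start of the episode above 0.03 m).
It fails at once if the brush is disturbed (moved more than 30 mm) (distance of brush from where it was at the start of the episode above 0.03 m).
It fails at once if the bottle is disturbed (moved more than 30 mm) (distance of oil_bottle from where it was at the start of the episode above 0.03 m).
It also fails if it takes over 102 s, if anything falls off the work surface, if the arm or the gripper's body presses on something with over 40 N, if the wrist force passes 120 N, or if a joint passes its speed limit or range.

ROBOT

A 6-joint arm with a two-finger parallel gripper is mounted at the origin on the work surface. World frame = base frame: x ahead of the robot, y to its left, z up, the work surface at z = 0. Lengths are in mm, angles in degrees, forces in N, time in s.
With the tool pointing down it reaches from about 350 to 875 mm from the base axis. Payload 4.2 kg.
Tool frame: the origin (TCP) lies on the centre line of the jaws, within the pads' length; the fingertips stand 25 mm ahead of it and the grasp point (between the pads) lies 6 mm ahead of it (robot.nose_length is the distance from the TCP to the fingertips, in mm); x points along the fingers, y is the direction in which the jaws open and shut, and the axes are right-handed (so a half turn about x gives the same grasp; the last joint's range is limited). The gripper opens to 87 mm and grips with 3 to 60 N. Pads are 19 mm wide; open, the fingers measure 117 mm over their backs; the gripper's body (75 mm by 190 mm) begins 51 mm behind the grasp point.
Start: joints at [78.873, 22.042, 0.453, 0, -68.411, -14.817], TCP at [273.394, 562.01, 247.55] pointing down, gripper open.
Joint ranges: [-179.83, 179.83], [-69.29, 118.12], [-61.27, 80.66], [-181.25, 117.63], [-171.15, -9.14], [-177.46, 177.46]. Speed limits (degrees/s): [159.86, 159.86, 180, 180, 180, 180].

INTERFACE

Orientations are given as [roll, pitch, yaw] about the fixed x, y, z axes, in that order (R = Rz(yaw) Ry(pitch) Rx(roll)).
In Python, from station import robot gives the robot as it stands.
- The arm moves only by the shell command python3 -m jog 'ROWS' [FORCE]. ROWS is text: rows parted by semicolons, each of 7 numbers parted by spaces: the opening, from 0 (shut) to 1 (fully open), then the shift along the tool's x, y, z in m, then the turn, a rotation vector about the tool's x, y, z in units of 8 degrees (1.0 is 8 degrees). A call has 1 to 5 rows; each row is the pose to reach, as a shift and turn from the pose commanded when the call began, along the tool's axes at that moment; what a row does not reach only later rows make up. A row lasts 1/10 s, in which the tool goes at most 50 mm and 8.59 degrees, less where a joint would pass 70% of its speed; a pose out of reach is approached as far as the arm can. A call with a gripper value outside its range is refused whole. The fingers move at their own pace and stop on an object; FORCE is the grip in N (left out, the last holds). Time passes only in rows, so rows that repeat a pose let the fingers close. It gives the time, the measured TCP pose, the force and the opening at its end, in the units of the state.
- robot.get_obs(): the state, without advancing time (a new reading comes with each control period).
- robot.snapshot(name): name is "side" or "top"; returns the picture (384x512x3 uint8, red, green, blue); there is no depth.
- robot.get_calibration(name): a dict with "fovy" (degrees; the focal length in pixels is half the picture's height over the tangent of half this angle, whatever the lens; pixels are square), "cx", "cy" (the principal point, pixels), "R" (3x3) and "t" (3): a world point X has camera coordinates R X + t. Camera axes: x right, y down, z forward; pixel columns grow to the right and rows downward; lengths in mm; the calibration is good to about 2 mm. A picture is of the moment at which its call begins. get_calibration takes no time and is no camera call.
- robot.hand_in(): hands the job in, once; it reports no verdict.
The state is a dict: "time_s": time; "qpos": joint angles; "joint_vel": joint speeds; "joint_efforts": joint torques, N m; "position": TCP position; "tool_rot": TCP orientation; "contact_force": force on the tool from outside, world axes, zero at the start; "moment": the same for the moment, N m; "grip_width": finger opening in mm.
Only numpy, scipy, OpenCV 4.12 (cv2) and the standard library are available. Lean on these libraries where they do the work, as an engineer would, in place of code of your own. Each camera call takes 0.05 s, during which the arm holds its last target.

## Working session

There is one attempt and no reset: what is moved stays moved. The work goes in short steps, Python scripts to look and compute and a shell command to move; the robot and the scene stay as the last step left them, time stands still between calls to the robot, and variables do not carry over. Pictures are saved under pics/ and viewed, and the job is handed in when it is done.

```bash
ls; mkdir -p pics
python3 - <<'E'
from station import robot
import cv2
o=robot.get_obs(); print(o)
for n in ("side","top"):
    im=robot.snapshot(n); cv2.imwrite(f"pics/{n}0.png",im[:,:,::-1]); 
    c=robot.get_calibration(n); print(n,c)
E
```

```text
pics
{'time_s': 0.0, 'qpos': array([ 7.88734867e+01,  2.20910702e+01,  3.78405614e-01, -3.05848845e-02,
       -6.84107831e+01, -1.48164272e+01]), 'joint_vel': array([ 0.11158246, -0.05247516,  0.03365572,  0.03941582,  0.07067403,
        0.00522379]), 'joint_efforts': array([ 4.60262220e-05, -3.90664494e+01,  1.87407947e+01,  4.21983361e+00,
        1.10104261e-02, -1.94015411e-04]), 'position': array([273.15559622, 561.52541913, 246.44277278]), 'tool_rot': array([  91.85427135,   89.87332148, -114.09995348]), 'contact_force': array([-0.04495877,  0.21469706, -0.78494866]), 'moment': array([-0.07201267, -0.01345217,  0.01545072]), 'grip_width': 86.8922688288253}
side {'fovy': 56.21530682256425, 'cx': 253.67827919480635, 'cy': 195.85320385893132, 'R': array([[ 0.75177631, -0.6592789 ,  0.01355357],
       [-0.45197318, -0.53013408, -0.71741069],
       [ 0.48015895,  0.53320652, -0.69651863]]), 't': array([-445.7478283 ,  280.04641121, 1134.00291436])}
top {'fovy': 49.36309024691728, 'cx': 251.71180175391652, 'cy': 189.29943575261024, 'R': array([[-0.12344545, -0.9923426 , -0.00417034],
       [-0.96496436,  0.12101802, -0.23280553],
       [ 0.23152753, -0.02471456, -0.97251437]]), 't': array([  54.73182106,  602.81873374, 1068.09148501])}
```

View pics/side0.png

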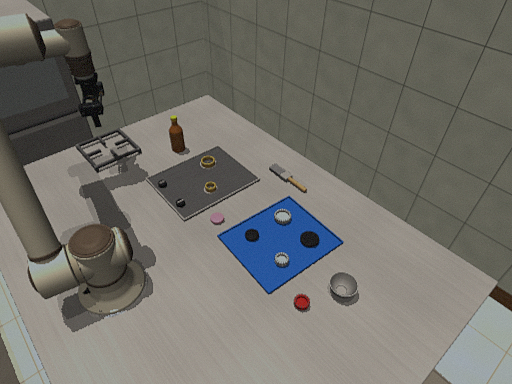

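View pics/top0.png

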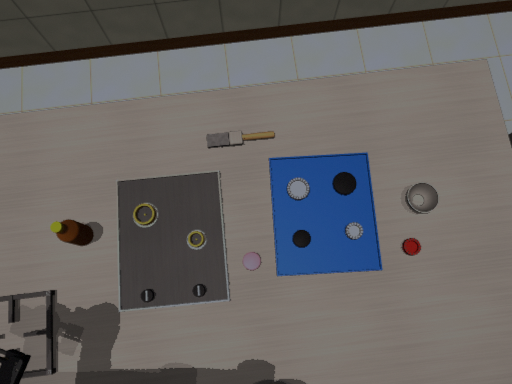

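Run:
```python
import cv2, numpy as np
t=cv2.imread('pics/top0.png'); s=cv2.imread('pics/side0.png')
a=cv2.resize(t[150:280,265:435],None,fx=4.5,fy=4.5,interpolation=cv2.INTER_CUBIC); cv2.imwrite('pics/ct.png',a)
b=cv2.resize(s[140:320,140:360],None,fx=3.3,fy=3.3,interpolation=cv2.INTER_CUBIC); cv2.imwrite('pics/cs.png',b)
a=cv2.resize(t[170:315,110:270],None,fx=4,fy=4,interpolation=cv2.INTER_CUBIC); cv2.imwrite('pics/ch.png',a)
```

```text
(no output)
```

View pics/ct.png

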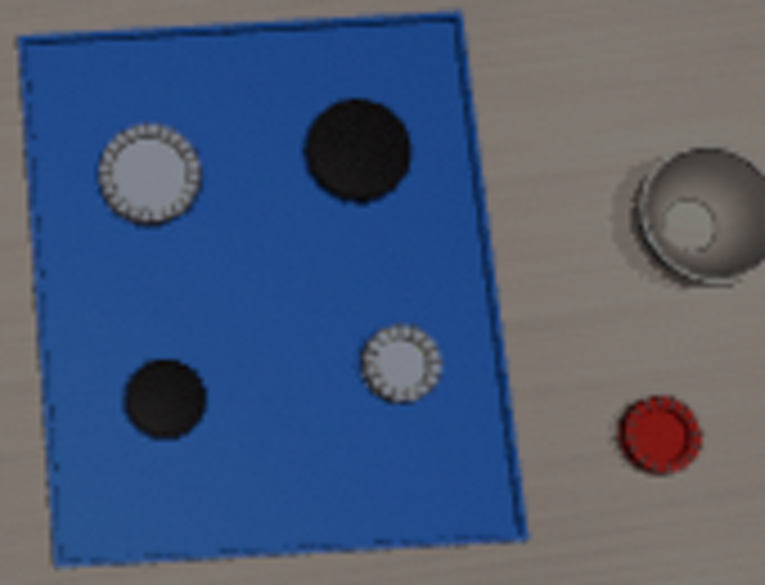

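View pics/cs.png

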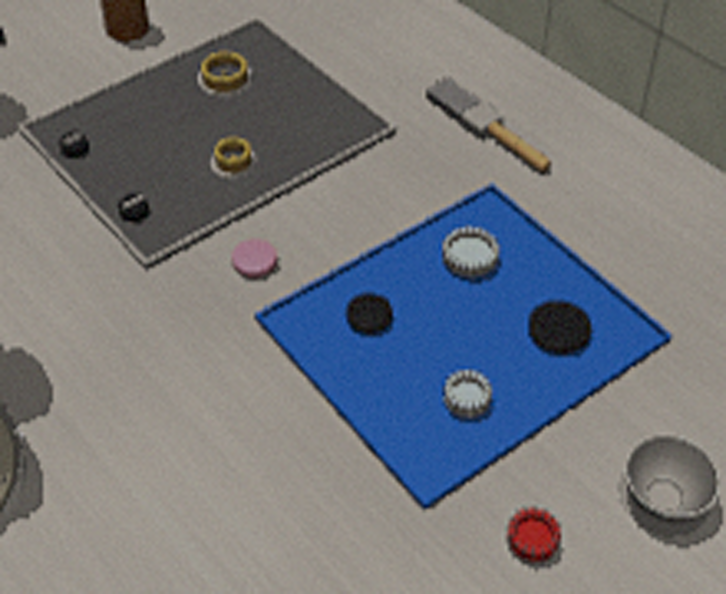

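View pics/ch.png

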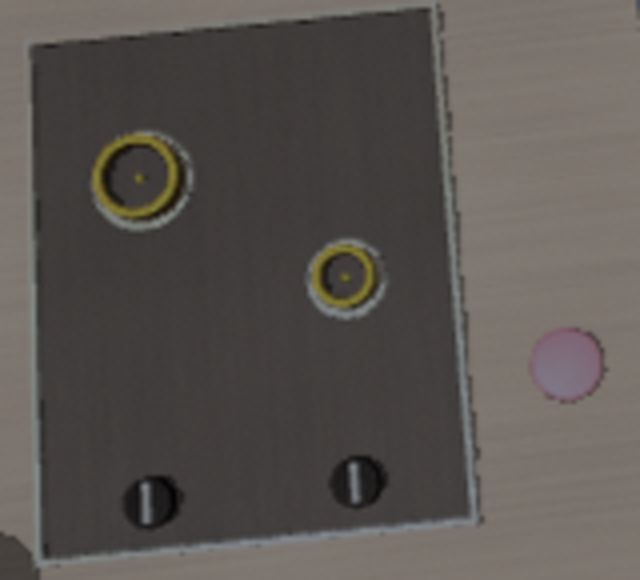

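```bash
cat > h.py <<'E'
import cv2, numpy as np
from scipy.optimize import least_squares
from station import robot
C={n:robot.get_calibration(n) for n in("side","top")}
def proj(n,X):
    c=C[n]; f=192/np.tan(np.radians(c['fovy']/2)); p=np.atleast_2d(X)@c['R'].T+c['t']
    return np.c_[c['cx']+f*p[:,0]/p[:,2], c['cy']+f*p[:,1]/p[:,2]]
def rings(x,y,parts):
    a=np.linspace(0,2*np.pi,72,endpoint=False)
    return np.vstack([np.c_[x+r*np.cos(a),y+r*np.sin(a),0*a+z] for r,z in parts])
def sil(n,x,y,parts):
    h=cv2.convexHull(proj(n,rings(x,y,parts)).astype(np.float32)); m=cv2.moments(h)
    return np.array([m['m10']/m['m00'],m['m01']/m['m00']]),m['m00']
def blob(mask,near):
    k,l,st,ce=cv2.connectedComponentsWithStats(mask.astype(np.uint8))
    i=1+np.argmin([np.hypot(*(ce[j]-near))+ (1e3 if st[j,4]<25 else 0) for j in range(1,k)])
    pts=np.argwhere(l==i)[:,::-1]
    m=np.zeros_like(mask,np.uint8); h=cv2.convexHull(pts.astype(np.int32)); cv2.fillConvexPoly(m,h,1)
    p=np.argwhere(m)[:,::-1]; return p.mean(0),len(p)
def fit(cent,parts,x0=(550,0)):
    return least_squares(lambda q:np.concatenate([sil(n,q[0],q[1],parts)[0]-cent[n] for n in cent]),x0).x
def masks(n,im):
    im=im.astype(int); r,g,b=im[...,0],im[...,1],im[...,2]
    mx=im.max(2);mn=im.min(2)
    return dict(grey=(mx-mn<45)&(mx>80), dark=(mx<62), gold=(r-b>35)&(r>70), notblue=~((b-r>50)))
E
python3 - <<'E'
from h import *
I={n:cv2.imread(f'pics/{n}0.png')[:,:,::-1] for n in C}
objs={'LS':('notblue',{'top':(298,189),'side':(283,216)},[(31.5,27),(31.5,13)]),
'SS':('notblue',{'top':(354,231),'side':(281,259)},[(23.5,27),(23.5,13)]),
'LC':('notblue',{'top':(344,183),'side':(310,239)},[(33.5,19),(33.5,9)]),
'SC':('notblue',{'top':(301,239),'side':(252,235)},[(25,19),(25,9)]),
'LK':('gold',{'top':(145,215),'side':(208,161)},[(30,28)]),
'SK':('gold',{'top':(196,239),'side':(210,187)},[(22,28)])}
for k,(mk,px,parts) in objs.items():
    c={};out=[]
    for n in px:
        m=masks(n,I[n])[mk]; c[n],A=blob(m,np.array(px[n])); out.append((n,c[n].round(1),A))
    if mk=='gold': parts_s=[(parts[0][0],28),(parts[0][0],15)]
    q=fit(c,parts)
    print(k,out,'both',q.round(1),'res',[ (sil(n,*q,parts)[0]-c[n]).round(2) for n in c],'area',[round(sil(n,*q,parts)[1]) for n in c], 'top',fit({'top':c['top']},parts).round(1),'side',fit({'side':c['side']},parts).round(1))
R=cv2.Rodrigues
from scipy.spatial.transform import Rotation as Ro
print(Ro.from_euler('xyz',[91.85427135,89.87332148,-114.09995348],degrees=True).as_matrix().round(3))
E
```

```text
LS [('top', array([298. , 188.4]), 419), ('side', array([282.2, 216.4]), 229)] both [584.4   0. ] res [array([-52.44,  13.  ]), array([-30.07, -20.04])] area [402, 185] top [584.4   0. ] side [653.1   0. ]
SS [('top', array([353.5, 230.4]), 257), ('side', array([281.4, 259.1]), 180)] both [515.6   0. ] res [array([-105.01,   -5.12]), array([-42.96, -54.65])] area [233, 117] top [465.4  -0. ] side [552.9   0. ]
LC [('top', array([344.1, 183. ]), 433), ('side', array([309.3, 239. ]), 258)] both [644.5   0. ] res [array([-101.04,   -1.47]), array([-45.8 , -48.36])] area [431, 182] top [653.  -4.] side [687.5   0. ]
SC [('top', array([301.4, 238.2]), 262), ('side', array([251.5, 234.8]), 147)] both [481.3   0. ] res [array([-51.37,  -0.5 ]), array([-20.06, -24.97])] area [260, 124] top [455.5   0. ] side [515.6   0. ]
LK [('top', array([143.3, 213.7]), 360), ('side', array([207.6, 159.7]), 112)] both [550.   0.] res [array([103.65,  -0.84]), array([37.8 , 39.16])] area [356, 135] top [550.   0.] side [550.   0.]
SK [('top', array([195.4, 238.4]), 208), ('side', array([210.1, 185.1]), 83)] both [498.4   0. ] res [array([53.83, -7.4 ]), array([24.85, 20.01])] area [197, 77] top [489.8   0. ] side [412.5   0. ]
[[-0.001 -0.438 -0.899]
 [-0.002 -0.899  0.438]
 [-1.     0.002 -0.   ]]
```

```bash
sed -i 's/for n in cent\]),x0).x/for n in cent]),x0,diff_step=1e-2,x_scale=10.).x/; s/x0=(550,0)/x0=(550,50)/' h.py
cat > m.py <<'E'
from h import *
objs={'LS':('notblue',{'top':(298,189),'side':(283,216)},[(31.5,27),(31.5,13)]),
'SS':('notblue',{'top':(354,231),'side':(281,259)},[(23.5,27),(23.5,13)]),
'LC':('notblue',{'top':(344,183),'side':(310,239)},[(33.5,19),(33.5,9)]),
'SC':('notblue',{'top':(301,239),'side':(252,235)},[(25,19),(25,9)]),
'LK':('gold',{'top':(145,215),'side':(208,161)},[(30,28)]),
'SK':('gold',{'top':(196,239),'side':(210,187)},[(22,28)])}
E
python3 - <<'E'
from m import *
I={n:cv2.imread(f'pics/{n}0.png')[:,:,::-1] for n in C}
for k,(mk,px,parts) in objs.items():
    c={};out=[]
    for n in px:
        m=masks(n,I[n])[mk]; c[n],A=blob(m,np.array(px[n])); out.append((n,c[n].round(1),A))
    q=fit(c,parts)
    print(k,out,'both',q.round(1),'res',[ (sil(n,*q,parts)[0]-c[n]).round(2) for n in c],'area',[round(sil(n,*q,parts)[1]) for n in c], 'top',fit({'top':c['top']},parts).round(1),'side',fit({'side':c['side']},parts).round(1))
E
```

```text
LS [('top', array([298. , 188.4]), 419), ('side', array([282.2, 216.4]), 229)] both [ 602.  -152.3] res [array([-0.14,  0.5 ]), array([ 0.62, -0.31])] area [400, 212] top [ 603.4 -152.9] side [ 599.2 -151.9]
SS [('top', array([353.5, 230.4]), 257), ('side', array([281.4, 259.1]), 180)] both [ 464.2 -287.8] res [array([-0.1 ,  0.38]), array([ 0.43, -0.21])] area [246, 166] top [ 465.2 -288.3] side [ 462.5 -287.5]
LC [('top', array([344.1, 183. ]), 433), ('side', array([309.3, 239. ]), 258)] both [ 602.7 -287. ] res [array([-0.15,  0.47]), array([ 0.56, -0.28])] area [440, 259] top [ 604.1 -287.7] side [ 600.3 -286.6]
SC [('top', array([301.4, 238.2]), 262), ('side', array([251.5, 234.8]), 147)] both [ 461.  -141.4] res [array([-0.12,  0.42]), array([ 0.53, -0.23])] area [263, 147] top [ 462.2 -141.9] side [ 458.9 -140.9]
LK [('top', array([143.3, 213.7]), 360), ('side', array([207.6, 159.7]), 112)] both [583.  288.2] res [array([-0.06,  0.22]), array([ 0.34, -0.13])] area [355, 95] top [583.6 288. ] side [581.4 288.4]
SK [('top', array([195.4, 238.4]), 208), ('side', array([210.1, 185.1]), 83)] both [495.6 150.2] res [array([-0.11,  0.34]), array([ 0.5 , -0.16])] area [200, 65] top [496.5 149.8] side [493.5 150.7]
```

```bash
sed -i 's/return p.mean(0),len(p)/return p.mean(0)+.5,len(p)/' h.py
python3 - <<'E'
from m import *
I={n:cv2.imread(f'pics/{n}0.png')[:,:,::-1] for n in C}
for k,(mk,px,parts) in objs.items():
    c={}
    for n in px:
        m=masks(n,I[n])[mk]; c[n],A=blob(m,np.array(px[n]))
    q=fit(c,parts)
    print(k,'both',q.round(1),'res',[ (sil(n,*q,parts)[0]-c[n]).round(2) for n in c], 'top',fit({'top':c['top']},parts).round(1),'side',fit({'side':c['side']},parts).round(1))
m=masks('top',I['top'])['gold']
print([(blob(m,np.array(p))) for p in ((60,228),)])
P=[]
for i in range(1): 
    o=robot.get_obs();print(o['time_s'],o['position'],o['contact_force'])
E
```

```text
LS both [ 600.9 -154.1] res [array([0.06, 0.29]), array([ 0.26, -0.39])] top [ 601.8 -154.1] side [ 598.8 -154.9]
SS both [ 463.2 -289.5] res [array([0.08, 0.14]), array([ 0.09, -0.22])] top [ 463.6 -289.4] side [ 462.4 -290. ]
LC both [ 601.7 -288.8] res [array([0.04, 0.26]), array([ 0.23, -0.31])] top [ 602.4 -288.9] side [ 600.  -289.3]
SC both [ 460.  -143.2] res [array([0.08, 0.19]), array([ 0.15, -0.29])] top [ 460.6 -143. ] side [ 458.8 -143.8]
LK both [581.9 286.3] res [array([0.14, 0.02]), array([-0.1 , -0.32])] top [582.  286.7] side [581.  284.3]
SK both [494.6 148.3] res [array([0.09, 0.13]), array([ 0.07, -0.31])] top [495.  148.6] side [493.3 147.1]
[(array([ 60.98363636, 231.78      ]), 275)]
0.1 [273.20317164 561.5970942  246.57483203] [ 1.04323173 -0.15443127 -0.2502887 ]
```

```bash
python3 -m jog '1 0 .031 -.0376 0 0 0;1 0 .062 -.0752 0 0 0;1 0 .093 -.1128 0 0 0;1 0 .124 -.1504 0 0 0;1 0 .155 -.188 0 0 0' 20
python3 -m jog '1 0 .031 -.0376 0 0 0;1 0 .062 -.0752 0 0 0;1 0 .093 -.1128 0 0 0;1 0 .124 -.1504 0 0 0;1 0 .155 -.188 0 0 0'
```

```text
time_s: 0.6
position: [374.9, 338.3, 247.2]
tool_rot: [78.0, 90.0, -127.9]
contact_force: [1.0, 1.1, -0.8]
grip_width: 87.1
time_s: 1.1
position: [476.1, 116.8, 247.5]
tool_rot: [21.5, 90.0, 175.5]
contact_force: [0.9, 0.6, -0.5]
grip_width: 86.7
```

```bash
python3 -m jog '1 0 .031 -.0376 0 0 0;1 0 .062 -.0752 0 0 0;1 0 .093 -.1128 0 0 0;1 0 .124 -.1504 0 0 0;1 0 .155 -.188 0 0 0'
python3 -m jog '1 .03 .0357 -.0437 0 0 0;1 .07 .0357 -.0437 0 0 0;1 .11 .0357 -.0437 0 0 0;1 .147 .0357 -.0437 0 0 0;1 .147 .0357 -.0437 0 0 0'
python3 - <<'E'
from h import *
for n in C: cv2.imwrite(f'pics/{n}1.png',cv2.resize(robot.snapshot(n)[130:330,180:440],None,fx=3,fy=3,interpolation=cv2.INTER_CUBIC)[:,:,::-1])
o=robot.get_obs(); print(o['position'],o['tool_rot'],o['time_s'])
for n in C: print(proj(n,np.r_[o['position'][:2],o['position'][2]-25]))
E
```

```text
time_s: 1.6
position: [577.4, -104.9, 247.2]
tool_rot: [13.2, 90.0, 167.2]
contact_force: [2.2, 0.6, 0.2]
grip_width: 87.3
time_s: 2.1
position: [596.3, -154.0, 94.2]
tool_rot: [20.0, 89.2, 174.0]
contact_force: [-1.0, -0.8, -0.1]
grip_width: 86.9
[ 601.03753929 -154.28067583  100.67953619] [  63.50613872   89.93138884 -142.40268371] 2.2
[[284.06277978 205.87262414]]
[[300.68060371 184.35906155]]
```

View pics/side1.png

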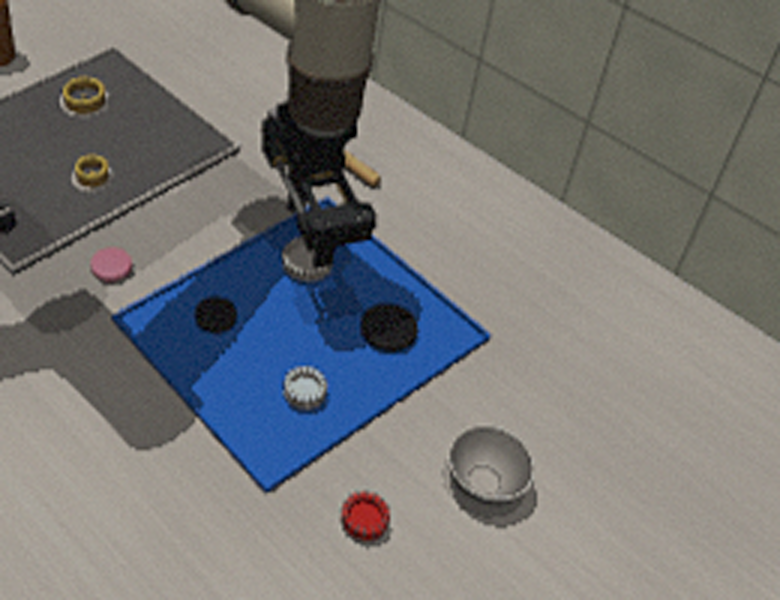

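View pics/top1.png

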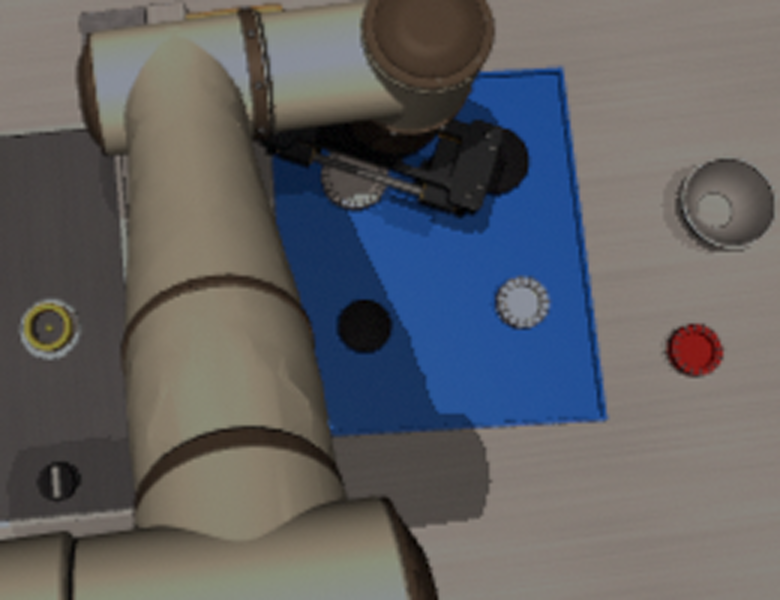

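```bash
python3 -m jog '1 .03 0 0 0 0 0;1 .055 0 0 0 0 0;1 .064 0 0 0 0 0;1 .068 0 0 0 0 0;1 .068 0 0 0 0 0'
python3 -m jog '.5 0 0 0 0 0 0;.5 0 0 0 0 0 0;.5 0 0 0 0 0 0;.5 0 0 0 0 0 0;.5 0 0 0 0 0 0' 20
```

```text
time_s: 2.7
position: [602.0, -154.1, 34.1]
tool_rot: [-161.7, 89.8, -7.6]
contact_force: [0.1, 0.6, 0.3]
grip_width: 87.4
time_s: 3.2
position: [602.2, -153.8, 33.7]
tool_rot: [-155.5, 89.8, -1.4]
contact_force: [0.7, 2.0, 4.2]
grip_width: 62.8
```

```bash
python3 -m jog '.5 -.02 0 0 0 0 0;.5 -.05 0 0 0 0 0;.5 -.08 0 0 0 0 0;.5 -.08 0 0 0 0 0' 20
python3 -m jog '.5 0 -.0388 .021 0 0 0;.5 0 -.0776 .0419 0 0 0;.5 0 -.1164 .0629 0 0 0;.5 0 -.1551 .0839 0 0 0;.5 0 -.1939 .1049 0 0 0'
python3 -m jog '.5 0 -.0388 .021 0 0 0;.5 0 -.0776 .0419 0 0 0;.5 0 -.1164 .0629 0 0 0;.5 0 -.1551 .0839 0 0 0;.5 0 -.1939 .1048 0 0 0'
python3 -m jog '.5 0 0 0 0 0 0;.5 0 0 0 0 0 0'
python3 - <<'E'
from h import *
for n in C: 
    im=robot.snapshot(n); cv2.imwrite(f'pics/{n}2f.png',im[:,:,::-1])
    y,x=(110,100) if n=='side' else (150,80)
    cv2.imwrite(f'pics/{n}2.png',cv2.resize(im[y:y+150,x:x+190],None,fx=4,fy=4,interpolation=cv2.INTER_CUBIC)[:,:,::-1])
o=robot.get_obs(); print(o['position'],o['tool_rot'],o['time_s'],o['grip_width'],o['contact_force'])
E
```

```text
time_s: 3.6
position: [602.8, -154.6, 116.5]
tool_rot: [-163.5, 89.6, -9.4]
contact_force: [0.7, -1.1, -1.3]
grip_width: 62.9
time_s: 4.1
position: [589.6, 67.2, 110.9]
tool_rot: [42.2, 89.8, -163.8]
contact_force: [1.1, -0.5, -1.4]
grip_width: 62.9
time_s: 4.6
position: [580.4, 287.2, 110.7]
tool_rot: [60.1, 89.8, -145.8]
contact_force: [-0.0, 0.6, -1.3]
grip_width: 62.6
time_s: 4.8
position: [580.5, 286.5, 110.6]
tool_rot: [59.7, 89.8, -146.1]
contact_force: [-0.4, -0.2, -1.8]
grip_width: 63.2
[581.09036027 284.91866554 111.25674115] [  61.47437116   89.80976501 -144.52797551] 4.9 63.23697919195482 [-0.20346717  0.01642335 -2.11855616]
```

View pics/side2.png

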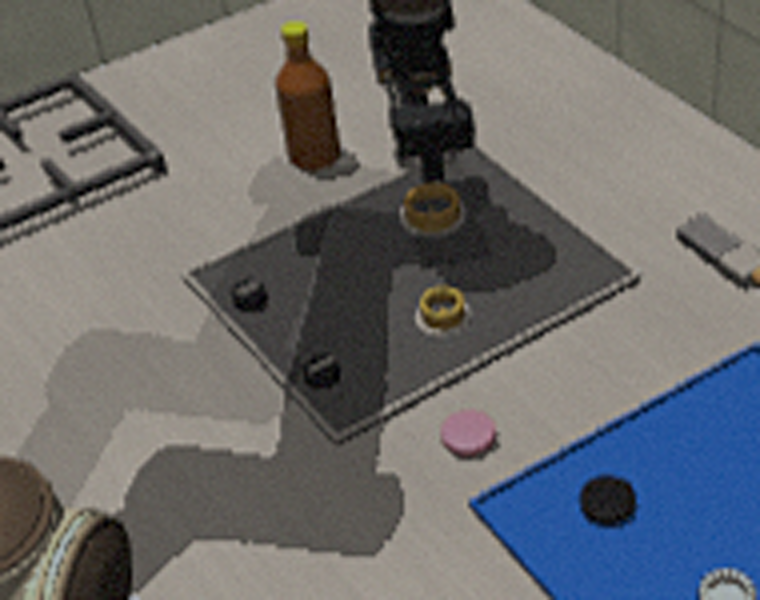

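View pics/top2.png

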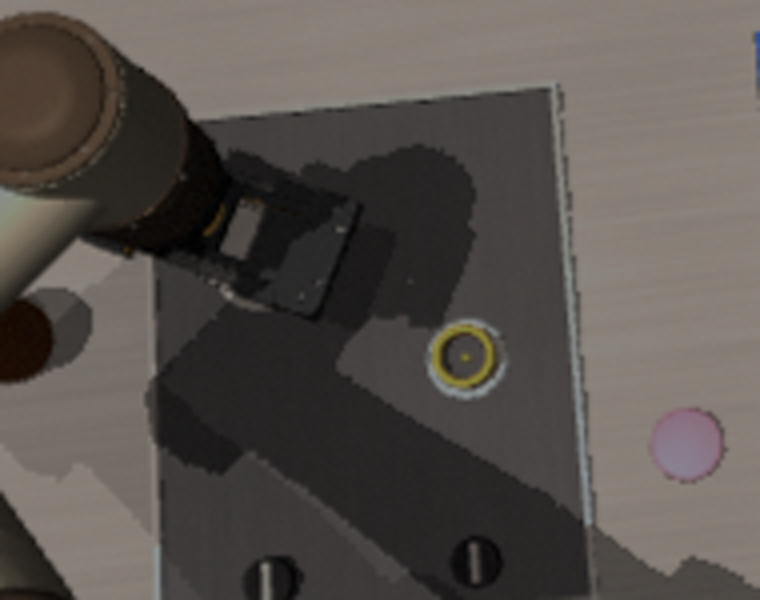

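```bash
python3 -m jog '.5 .03 0 0 0 0 0;.5 .045 0 0 0 0 0;.5 .051 0 0 0 0 0;.5 .057 0 0 0 0 0;.5 .057 0 0 0 0 0'
python3 -m jog '.5 .003 0 0 0 0 0;.5 .006 0 0 0 0 0;.5 .008 0 0 0 0 0;.5 .008 0 0 0 0 0'
```

```text
time_s: 5.4
position: [581.9, 285.9, 55.1]
tool_rot: [71.2, 89.9, -134.8]
contact_force: [-1.0, -0.6, -1.5]
grip_width: 63.2
time_s: 5.8
position: [583.0, 286.9, 52.9]
tool_rot: [-135.2, 89.8, 19.0]
contact_force: [-7.1, -3.6, 17.3]
grip_width: 62.7
```

```bash
python3 - <<'E'
from h import *
o=robot.get_obs(); print(o['position'],o['tool_rot'],o['grip_width'],o['contact_force'],o['moment'])
E
python3 -m jog '.5 -.004 0 0 0 0 0;.5 -.007 0 0 0 0 0;.5 -.007 0 0 0 0 0'
python3 - <<'E'
from h import *
o=robot.get_obs(); print(o['position'],o['tool_rot'],o['grip_width'],o['contact_force'],o['moment'])
E
```

```text
[582.96233695 286.88184582  52.90117122] [-135.18502096   89.76564055   18.99420562] 62.7317698850281 [-7.1165257  -3.64905368 17.33864591] [-0.55168901  1.74730638  0.18628387]
time_s: 6.1
position: [582.2, 286.7, 55.1]
tool_rot: [-114.9, 89.9, 39.1]
contact_force: [0.9, 0.7, -2.3]
grip_width: 62.9
[582.20128537 286.67203835  55.10494664] [-114.94162954   89.92076142   39.12037229] 62.9194409240967 [ 0.94080752  0.72331691 -2.32272623] [-0.00867456  0.01132541  0.05267752]
```

```bash
python3 -m jog '.5 .001 0 0 0 0 0;.76 .001 0 0 0 0 0;.8 .001 0 0 0 0 0;.9 .001 0 0 0 0 0;.95 .001 0 0 0 0 0'
python3 -m jog '1 0 0 0 0 0 0;1 -.03 0 0 0 0 0;1 -.07 0 0 0 0 0;1 -.11 0 0 0 0 0;1 -.11 0 0 0 0 0'
python3 - <<'E'
from h import *
for n in C: 
    im=robot.snapshot(n); cv2.imwrite(f'pics/{n}3f.png',im[:,:,::-1])
    y,x=(110,100) if n=='side' else (150,80)
    cv2.imwrite(f'pics/{n}3.png',cv2.resize(im[y:y+150,x:x+190],None,fx=4,fy=4,interpolation=cv2.INTER_CUBIC)[:,:,::-1])
E
```

```text
time_s: 6.6
position: [582.0, 286.5, 53.3]
tool_rot: [-104.6, 90.0, 49.4]
contact_force: [-0.2, 0.3, -0.0]
grip_width: 77.7
time_s: 7.1
position: [585.2, 288.4, 170.8]
tool_rot: [-122.9, 89.2, 31.3]
contact_force: [1.4, 1.1, 0.9]
grip_width: 86.9
```

View pics/side3.png

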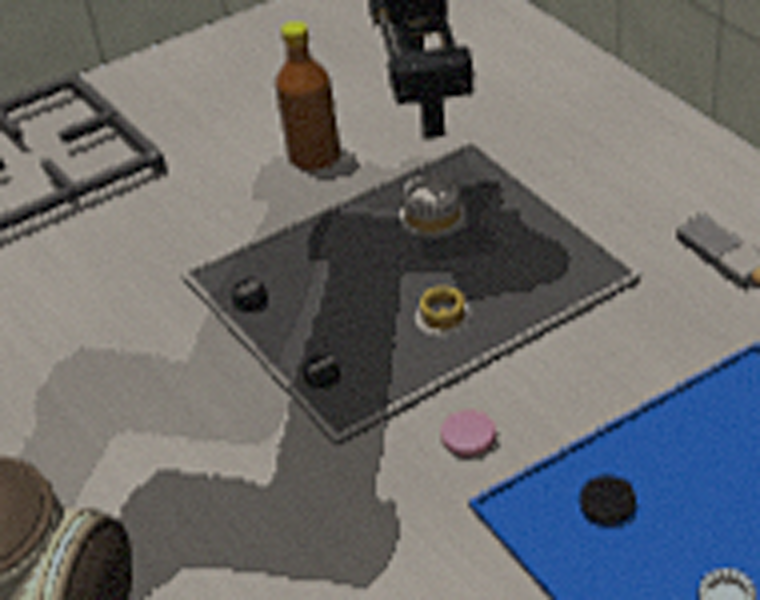

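View pics/top3.png

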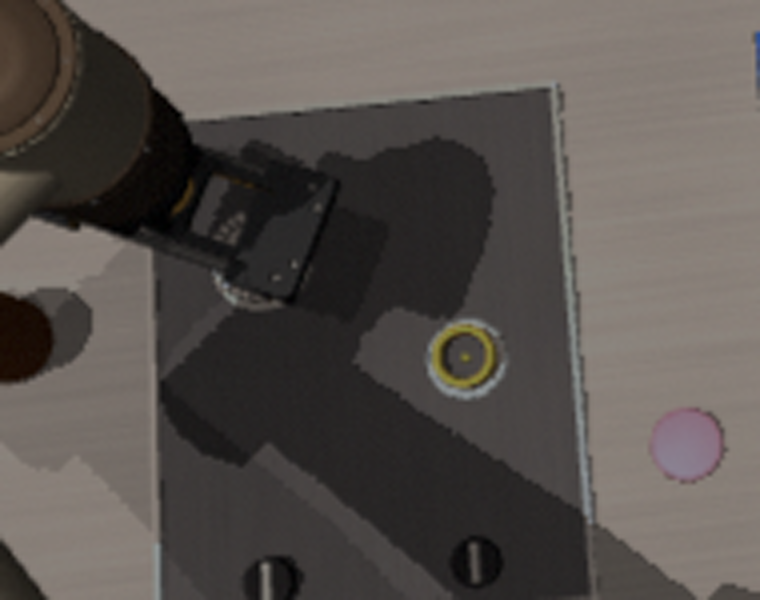

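```bash
python3 -m jog '1 0 .0475 -.0121 0 0 0;1 0 .095 -.0242 0 0 0;1 0 .1425 -.0363 0 0 0;1 0 .19 -.0484 0 0 0;1 0 .2375 -.0605 0 0 0'
python3 -m jog '1 0 .0475 -.0121 0 0 0;1 0 .095 -.0242 0 0 0;1 0 .1425 -.0363 0 0 0;1 0 .19 -.0484 0 0 0;1 0 .2375 -.0605 0 0 0'
python3 -m jog '.75 .01 .0475 -.0121 0 0 0;.75 .02 .0947 -.0241 0 0 0;.75 .06 .0947 -.0241 0 0 0;.75 .0935 .0947 -.0241 0 0 0;.75 .0935 .0947 -.0241 0 0 0'
python3 - <<'E'
from h import *
for n in C: 
    im=robot.snapshot(n); cv2.imwrite(f'pics/{n}4f.png',im[:,:,::-1])
    y,x=(110,140) if n=='side' else (150,80)
    cv2.imwrite(f'pics/{n}4.png',cv2.resize(im[y:y+100,x:x+130],None,fx=6,fy=6,interpolation=cv2.INTER_CUBIC)[:,:,::-1])
    y,x=(170,200) if n=='side' else (150,265)
    cv2.imwrite(f'pics/{n}4b.png',cv2.resize(im[y:y+140,x:x+170],None,fx=4,fy=4,interpolation=cv2.INTER_CUBIC)[:,:,::-1])
o=robot.get_obs(); print(o['position'],o['tool_rot'],o['time_s'])
E
```

```text
time_s: 7.7
position: [530.7, 44.4, 161.9]
tool_rot: [43.2, 89.8, -162.7]
contact_force: [1.3, -1.1, -0.4]
grip_width: 87.0
time_s: 8.2
position: [481.2, -195.3, 162.1]
tool_rot: [15.4, 89.8, 169.4]
contact_force: [1.2, 0.5, 0.1]
grip_width: 86.9
time_s: 8.7
position: [458.3, -288.4, 64.3]
tool_rot: [6.0, 89.2, 159.9]
contact_force: [-0.9, 0.3, -0.2]
grip_width: 65.9
[ 462.67960311 -289.32947449   69.32009506] [ 19.35543069  89.83859603 173.44524921] 8.8
```

View pics/side4.png

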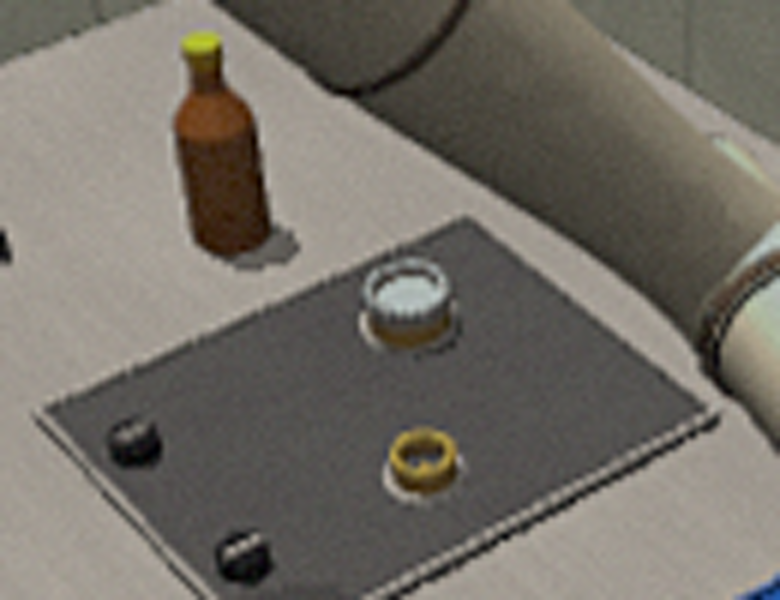

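View pics/top4.png

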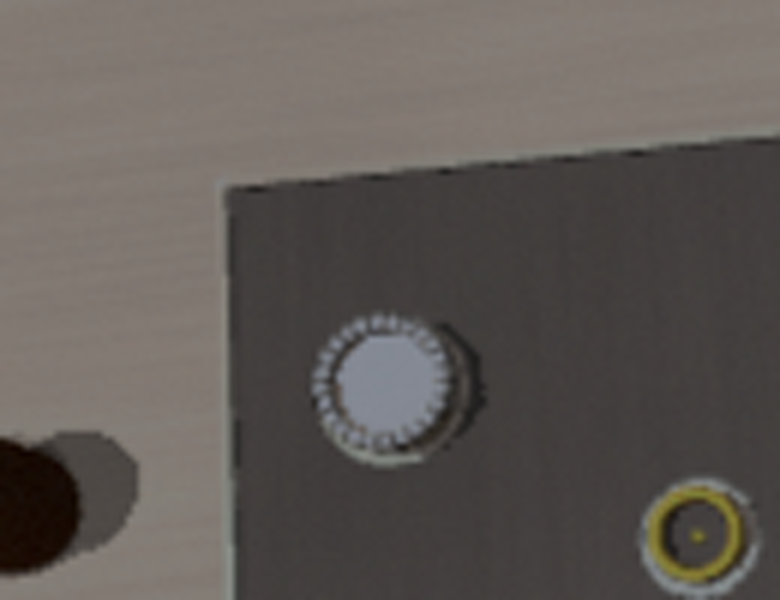

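View pics/side4b.png

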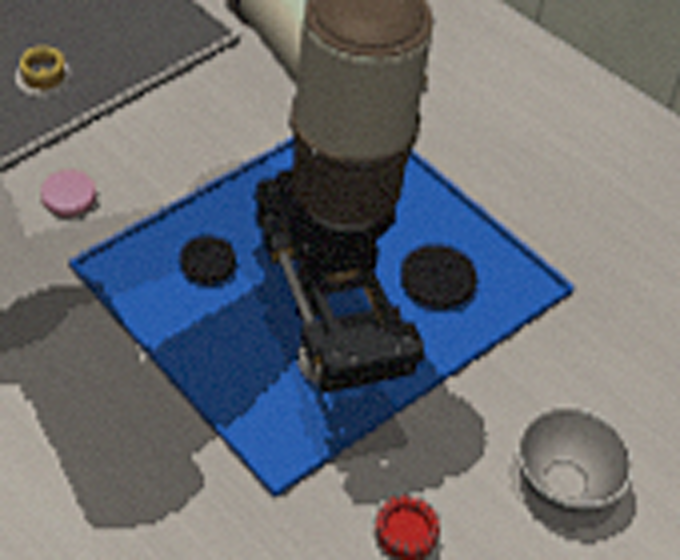

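View pics/top4b.png

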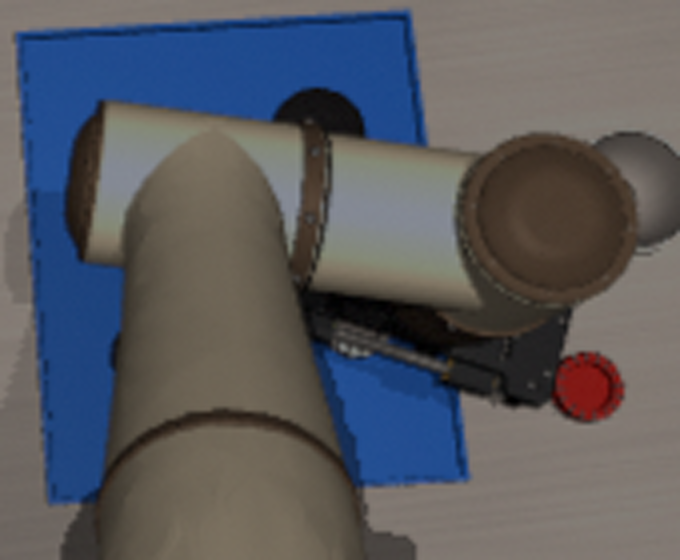

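```bash
python3 - <<'E'
from h import *
I={n:cv2.imread(f'pics/{n}4f.png')[:,:,::-1].astype(int) for n in C}
for n,p in (('top',(144,213)),('side',(208,158))):
    im=I[n]; m=(im[...,2]>92)
    m2=np.zeros_like(m);m2[p[1]-14:p[1]+14,p[0]-15:p[0]+15]=m[p[1]-14:p[1]+14,p[0]-15:p[0]+15]
    print('\n'.join(''.join('#' if v else '.' for v in r) for r in m2[p[1]-14:p[1]+14,p[0]-15:p[0]+15]))
    c,A=blob(m2,np.array(p)); print(n,c,A)
    for parts in ([(31.5,42),(31.5,28)],[(31.5,42)]): print(fit({n:c},parts).round(1),sil(n,582,286.5,parts))
E
python3 -m jog '.75 .015 0 0 0 0 0;.75 .026 0 0 0 0 0;.75 .032 0 0 0 0 0;.75 .032 0 0 0 0 0'
python3 -m jog '.3 0 0 0 0 0 0;.3 0 0 0 0 0 0;.3 0 0 0 0 0 0;.3 0 0 0 0 0 0;.3 0 0 0 0 0 0' 20
```

```text
..............................
..............................
..............................
..............#...............
..........##.######...........
........####.#########........
........##.#....#######.......
......####..############......
......##...#############......
.....#...##############.#.....
....###..################.....
.....#..#################.....
....##..#################.....
...###.###################....
....#..##################.....
...###..##################....
...##...#################.....
....##..#################.....
....##..#################.....
....#.#..###############......
.....##..##############.......
.....####.#############.......
.....#################........
......##.###########..........
.......#.#######.##...........
........###.#.##..............
.........#####................
..........###########.........
top [143.62444444 214.61555556] 450
[579.2 285.5] (array([143.18462225, 213.68182472]), 432.9562336342642)
[577.9 283.9] (array([142.60620619, 213.28367349]), 401.23018473689444)
##############################
######################
[... 543 characters left out ...]
#......................
.......##.....................
.......##.....................
........##....................
........##....................
..............................
..............................
..............................
..............................
side [207.85245902 157.97540984] 122
[584.7 290. ] (array([207.82361622, 158.61036098]), 143.88244089169893)
[579.9 282.5] (array([207.7025286 , 157.32581758]), 105.82881464017555)
time_s: 9.2
position: [463.1, -289.1, 38.0]
tool_rot: [11.1, 90.0, 165.2]
contact_force: [0.9, -0.9, -0.3]
grip_width: 65.3
time_s: 9.7
position: [463.7, -289.5, 38.7]
tool_rot: [-171.1, 89.9, -17.1]
contact_force: [0.5, 1.3, 2.0]
grip_width: 46.2
```

```bash
python3 -m jog '.3 -.02 0 0 0 0 0;.3 -.05 0 0 0 0 0;.3 -.06 0 0 0 0 0;.3 -.06 0 0 0 0 0' 20
python3 -m jog '.3 0 -.0407 .0163 0 0 0;.3 0 -.0815 .0327 0 0 0;.3 0 -.1222 .049 0 0 0;.3 0 -.163 .0653 0 0 0;.3 0 -.2037 .0816 0 0 0'
python3 -m jog '.3 0 -.0407 .0163 0 0 0;.3 0 -.0815 .0327 0 0 0;.3 0 -.1222 .049 0 0 0;.3 0 -.163 .0653 0 0 0;.3 0 -.2037 .0816 0 0 0'
python3 -m jog '.3 0 0 0 0 0 0;.3 0 0 0 0 0 0'
python3 - <<'E'
from h import *
for n in C: 
    im=robot.snapshot(n); cv2.imwrite(f'pics/{n}5f.png',im[:,:,::-1])
    y,x=(110,140) if n=='side' else (170,110)
    cv2.imwrite(f'pics/{n}5.png',cv2.resize(im[y:y+130,x:x+150],None,fx=4.5,fy=4.5,interpolation=cv2.INTER_CUBIC)[:,:,::-1])
o=robot.get_obs(); print(o['position'],o['contact_force'],o['grip_width'])
E
```

```text
time_s: 10.1
position: [463.8, -289.7, 99.3]
tool_rot: [-169.0, 89.8, -14.9]
contact_force: [-0.6, 0.6, -0.4]
grip_width: 46.2
time_s: 10.6
position: [477.6, -69.0, 96.5]
tool_rot: [30.4, 89.8, -175.6]
contact_force: [0.8, -0.1, -0.6]
grip_width: 46.5
time_s: 11.1
position: [493.4, 149.6, 96.4]
tool_rot: [53.6, 89.8, -152.3]
contact_force: [0.7, 0.3, -0.7]
grip_width: 46.6
time_s: 11.3
position: [493.4, 148.8, 96.4]
tool_rot: [52.9, 89.8, -153.0]
contact_force: [-0.2, -1.0, -0.4]
grip_width: 46.3
[493.552369   147.31374903  96.82457441] [ 0.12218647  0.70774005 -0.81627139] 46.612844798690766
```

View pics/side5.png

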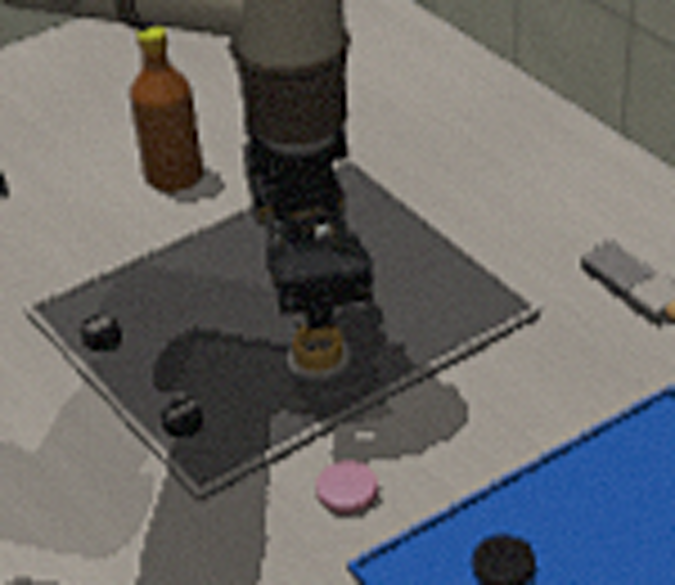

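View pics/top5.png

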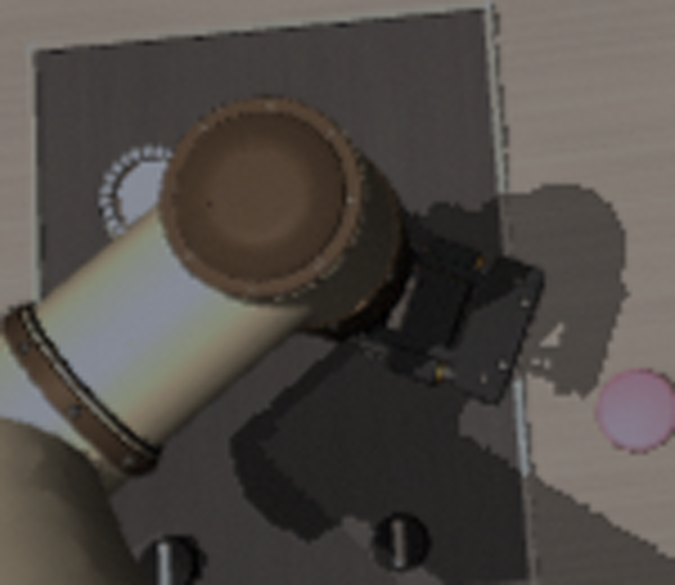

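```bash
python3 -m jog '.3 .02 0 0 0 0 0;.3 .03 0 0 0 0 0;.3 .036 0 0 0 0 0;.3 .04 0 0 0 0 0;.3 .04 0 0 0 0 0'
python3 -m jog '.3 .002 0 0 0 0 0;.3 .0035 0 0 0 0 0;.3 .0045 0 0 0 0 0;.3 .0045 0 0 0 0 0'
```

```text
time_s: 11.9
position: [495.2, 148.1, 57.9]
tool_rot: [-125.6, 89.9, 28.4]
contact_force: [1.0, 0.5, -1.3]
grip_width: 46.7
time_s: 12.3
position: [495.5, 149.0, 53.9]
tool_rot: [-122.8, 89.9, 31.2]
contact_force: [1.4, 2.3, 0.7]
grip_width: 46.4
```

Inserted to within ~0.5 mm of seat with no force; release and withdraw.

```bash
python3 -m jog '.5 0 0 0 0 0 0;.6 0 0 0 0 0 0;.7 0 0 0 0 0 0;.8 0 0 0 0 0 0;.8 0 0 0 0 0 0'
python3 -m jog '.8 -.03 0 0 0 0 0;.8 -.07 0 0 0 0 0;.8 -.11 0 0 0 0 0;.8 -.11 0 0 0 0 0'
```

```text
time_s: 12.8
position: [493.5, 147.5, 53.0]
tool_rot: [55.2, 89.8, -150.8]
contact_force: [-0.8, 0.2, 0.2]
grip_width: 66.1
time_s: 13.2
position: [497.3, 149.6, 168.9]
tool_rot: [-127.2, 89.4, 26.9]
contact_force: [0.1, 0.1, -0.3]
grip_width: 69.4
```

```bash
python3 -m jog '1 0 .0346 -.0287 0 0 0;1 0 .0692 -.0575 0 0 0;1 0 .1039 -.0862 0 0 0;1 0 .1385 -.115 0 0 0;1 0 .1731 -.1437 0 0 0'
python3 -m jog '1 0 .0346 -.0287 0 0 0;1 .01 .0692 -.0575 0 0 0;1 .03 .1039 -.0862 0 0 0;1 .06 .1385 -.115 0 0 0;1 .0935 .1731 -.1438 0 0 0'
python3 -m jog '1 0 0 0 0 0 0;1 0 0 0 0 0 0'
python3 - <<'E'
from h import *
for n in C: 
    im=robot.snapshot(n); cv2.imwrite(f'pics/{n}6f.png',im[:,:,::-1])
    y,x=(110,140) if n=='side' else (170,110)
    cv2.imwrite(f'pics/{n}6.png',cv2.resize(im[y:y+100,x:x+130],None,fx=6,fy=6,interpolation=cv2.INTER_CUBIC)[:,:,::-1])
    y,x=(170,200) if n=='side' else (150,265)
    cv2.imwrite(f'pics/{n}6b.png',cv2.resize(im[y:y+140,x:x+170],None,fx=4,fy=4,interpolation=cv2.INTER_CUBIC)[:,:,::-1])
o=robot.get_obs(); print(o['position'],o['tool_rot'],o['time_s'])
E
```

```text
time_s: 13.7
position: [547.3, -72.0, 162.5]
tool_rot: [24.9, 89.9, 178.9]
contact_force: [0.9, -0.1, 1.0]
grip_width: 86.7
time_s: 14.2
position: [599.3, -282.5, 74.4]
tool_rot: [-3.4, 89.9, 150.6]
contact_force: [1.5, 0.4, 0.1]
grip_width: 86.9
time_s: 14.4
position: [598.0, -281.5, 73.2]
tool_rot: [12.0, 89.7, 166.0]
contact_force: [-0.2, 0.8, 0.4]
grip_width: 86.7
[ 599.66949703 -280.22561737   76.36517332] [  97.20582173   89.99804889 -108.69892132] 14.5
```

View pics/side6.png

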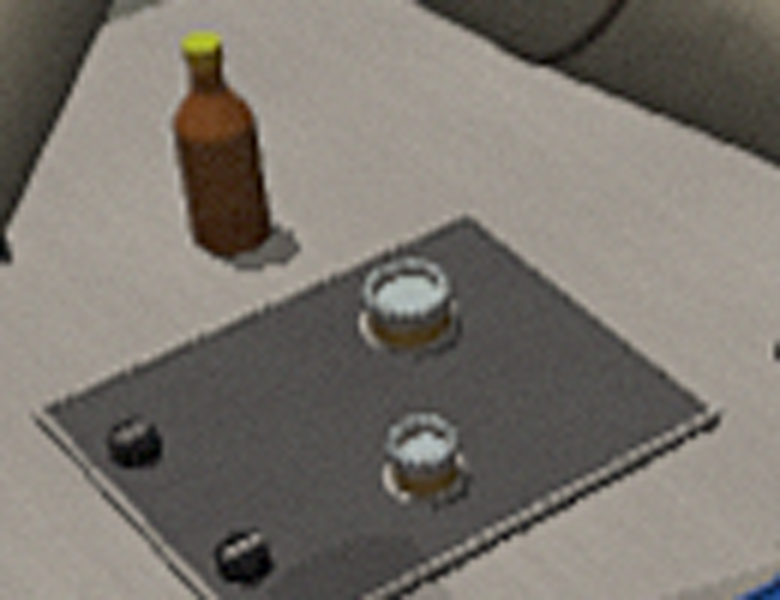

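View pics/top6.png

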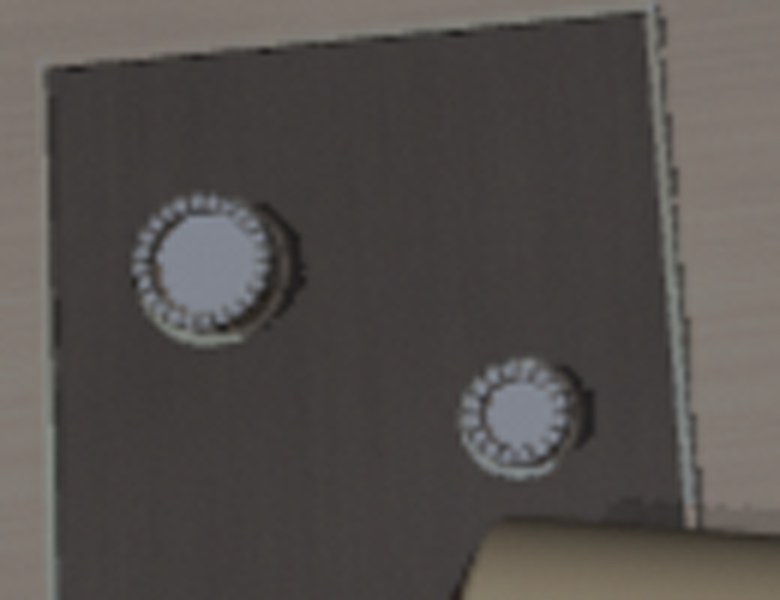

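View pics/side6b.png

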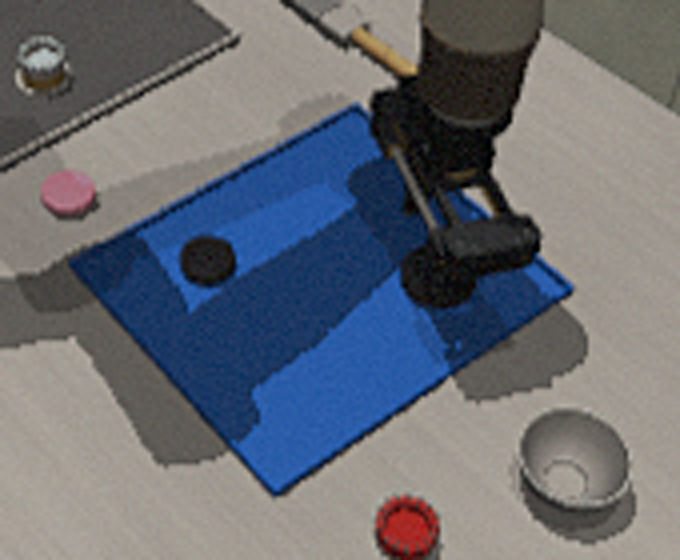

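```bash
python3 -m jog '1 .01 .0065 -.0054 0 0 0;1 .016 .0065 -.0054 0 0 0;1 .016 .0065 -.0054 0 0 0;1 .016 .0065 -.0054 0 0 0'
python3 -m jog '1 0 0 0 0 0 0'
python3 -m jog '1 0 0 0 0 0 0'
python3 -m jog '1 0 0 0 0 0 0'
```

```text
time_s: 14.9
position: [601.7, -288.5, 60.2]
tool_rot: [10.3, 90.0, 164.4]
contact_force: [1.2, -0.5, -0.3]
grip_width: 87.1
time_s: 15.0
position: [602.0, -288.7, 60.5]
tool_rot: [-172.1, 90.0, -18.0]
contact_force: [-0.1, -0.4, -0.2]
grip_width: 87.2
time_s: 15.1
position: [601.9, -288.9, 60.5]
tool_rot: [-171.4, 90.0, -17.4]
contact_force: [-0.3, 0.4, 0.0]
grip_width: 87.2
time_s: 15.2
position: [601.9, -288.9, 60.4]
tool_rot: [-165.6, 90.0, -11.5]
contact_force: [-0.1, -0.0, 0.4]
grip_width: 87.2
```

```bash
python3 -m jog '1 .013 0 0 0 0 0;1 .022 0 0 0 0 0;1 .026 0 0 0 0 0;1 .026 0 0 0 0 0'
python3 -m jog '.5 0 0 0 0 0 0;.5 0 0 0 0 0 0;.5 0 0 0 0 0 0;.5 0 0 0 0 0 0;.5 0 0 0 0 0 0' 20
```

```text
time_s: 15.6
position: [600.9, -288.8, 32.5]
tool_rot: [11.6, 89.8, 165.7]
contact_force: [-0.3, -0.9, -1.4]
grip_width: 87.3
time_s: 16.1
position: [602.0, -288.9, 34.4]
tool_rot: [-157.7, 90.0, -3.6]
contact_force: [1.4, 1.8, 0.8]
grip_width: 65.5
```

```bash
python3 -m jog '.5 -.02 0 0 0 0 0;.5 -.05 0 0 0 0 0;.5 -.08 0 0 0 0 0;.5 -.08 0 0 0 0 0' 20
python3 -m jog '.5 0 -.0424 .0225 0 0 0;.5 0 -.0848 .045 0 0 0;.5 0 -.1271 .0675 0 0 0;.5 0 -.1695 .09 0 0 0'
python3 -m jog '.5 0 -.0424 .0225 0 0 0;.5 0 -.0848 .045 0 0 0;.5 0 -.1271 .0675 0 0 0;.5 0 -.1695 .09 0 0 0'
python3 -m jog '.5 0 -.0424 .0225 0 0 0;.5 0 -.0848 .045 0 0 0;.5 0 -.1271 .0675 0 0 0;.5 0 -.1696 .09 0 0 0'
python3 -m jog '.5 0 0 0 0 0 0;.5 0 0 0 0 0 0'
python3 -m jog '.5 0 0 0 0 0 0'
python3 - <<'E'
from h import *
for n in ['side']: 
    im=robot.snapshot(n); cv2.imwrite(f'pics/{n}7f.png',im[:,:,::-1])
    y,x=(90,140) if n=='side' else (170,110)
    cv2.imwrite(f'pics/{n}7.png',cv2.resize(im[y:y+100,x:x+130],None,fx=6,fy=6,interpolation=cv2.INTER_CUBIC)[:,:,::-1])
o=robot.get_obs(); print(o['position'],o['contact_force'],o['grip_width'])
E
```

```text
time_s: 16.5
position: [604.4, -290.1, 119.1]
tool_rot: [-174.8, 89.4, -20.7]
contact_force: [1.2, 0.6, -0.8]
grip_width: 65.3
time_s: 16.9
position: [593.8, -95.7, 112.9]
tool_rot: [22.5, 89.9, 176.5]
contact_force: [1.4, -0.3, -1.3]
grip_width: 65.8
time_s: 17.3
position: [587.0, 96.2, 113.1]
tool_rot: [41.4, 89.9, -164.6]
contact_force: [0.6, -0.1, -1.0]
grip_width: 66.0
time_s: 17.7
position: [580.4, 287.9, 112.9]
tool_rot: [58.4, 89.9, -147.5]
contact_force: [1.5, -0.5, -1.1]
grip_width: 65.9
time_s: 17.9
position: [580.3, 287.1, 112.6]
tool_rot: [57.7, 89.8, -148.2]
contact_force: [-0.0, -0.4, -1.6]
grip_width: 66.2
time_s: 18.0
position: [580.8, 285.2, 113.1]
tool_rot: [60.7, 89.9, -145.3]
contact_force: [-0.1, -0.6, -1.2]
grip_width: 65.9
[581.10870263 284.84934544 113.43892192] [ 0.31200677 -0.0245228  -1.33818595] 66.03521576227409
```

View pics/side7.png

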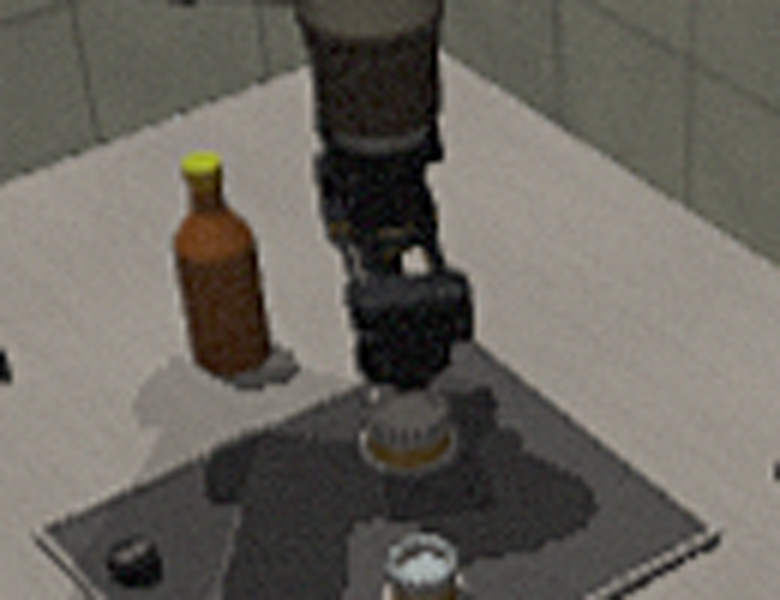

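```bash
python3 -m jog '.5 .02 0 0 0 0 0;.5 .032 0 0 0 0 0;.5 .038 0 0 0 0 0;.5 .041 0 0 0 0 0;.5 .041 0 0 0 0 0'
python3 -m jog '.5 .002 0 0 0 0 0;.5 .004 0 0 0 0 0;.5 .005 0 0 0 0 0;.5 .005 0 0 0 0 0'
```

```text
time_s: 18.55
position: [581.6, 286.1, 72.9]
tool_rot: [77.9, 90.0, -128.0]
contact_force: [0.0, -0.0, -1.8]
grip_width: 65.9
time_s: 18.95
position: [581.4, 286.5, 68.1]
tool_rot: [17.1, 90.0, 171.2]
contact_force: [-0.8, -0.6, -1.4]
grip_width: 66.0
```

```bash
python3 -m jog '.78 .0005 0 0 0 0 0;.82 .0005 0 0 0 0 0;.9 .0005 0 0 0 0 0;.95 .0005 0 0 0 0 0;1 .0005 0 0 0 0 0'
python3 -m jog '1 -.03 0 0 0 0 0;1 -.07 0 0 0 0 0;1 -.095 0 0 0 0 0;1 -.095 0 0 0 0 0'
```

```text
time_s: 19.45
position: [581.6, 286.5, 67.8]
tool_rot: [-122.1, 90.0, 31.9]
contact_force: [1.2, -0.4, -0.6]
grip_width: 83.8
time_s: 19.85
position: [583.7, 287.9, 167.9]
tool_rot: [-121.6, 89.4, 32.5]
contact_force: [0.5, 0.2, -0.1]
grip_width: 86.8
```

```bash
python3 -m jog '1 0 .044 -.0079 0 0 0;1 0 .0879 -.0157 0 0 0;1 0 .1319 -.0236 0 0 0;1 0 .1758 -.0315 0 0 0;1 0 .2198 -.0393 0 0 0'
python3 -m jog '1 0 .044 -.0079 0 0 0;1 0 .0879 -.0157 0 0 0;1 0 .1319 -.0236 0 0 0;1 0 .1758 -.0315 0 0 0;.8 0 .2198 -.0394 0 0 0'
python3 -m jog '.8 .04 0 0 0 0 0;.8 .08 0 0 0 0 0;.8 .1025 0 0 0 0 0;.8 .1025 0 0 0 0 0;.8 .1025 0 0 0 0 0'
python3 - <<'E'
from h import *
for n in C: 
    im=robot.snapshot(n); cv2.imwrite(f'pics/{n}8f.png',im[:,:,::-1])
    y,x=(110,140) if n=='side' else (170,110)
    cv2.imwrite(f'pics/{n}8.png',cv2.resize(im[y:y+130,x:x+170],None,fx=4.5,fy=4.5,interpolation=cv2.INTER_CUBIC)[:,:,::-1])
o=robot.get_obs(); print(o['position'],o['tool_rot'],o['time_s'])
E
```

```text
time_s: 20.35
position: [519.4, 70.0, 162.0]
tool_rot: [42.6, 89.9, -163.4]
contact_force: [0.8, 0.0, 0.5]
grip_width: 87.0
time_s: 20.85
position: [458.7, -144.8, 162.2]
tool_rot: [15.4, 90.0, 169.5]
contact_force: [1.0, 0.9, -0.1]
grip_width: 83.8
time_s: 21.35
position: [460.0, -143.3, 60.1]
tool_rot: [48.2, 90.0, -157.7]
contact_force: [-0.1, -0.6, -0.3]
grip_width: 69.9
[ 461.07118078 -143.13817793   61.3774314 ] [-157.56177698   89.83841508   -3.46437082] 21.45
```

View pics/side8.png

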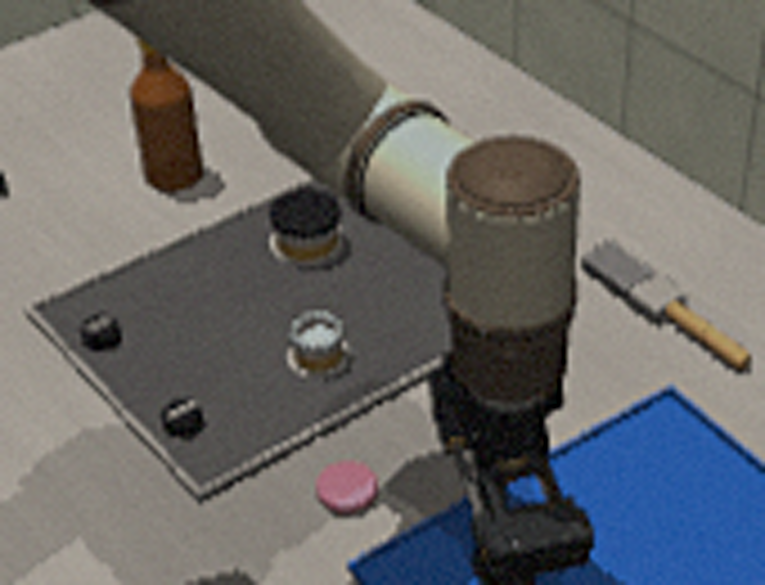

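View pics/top8.png

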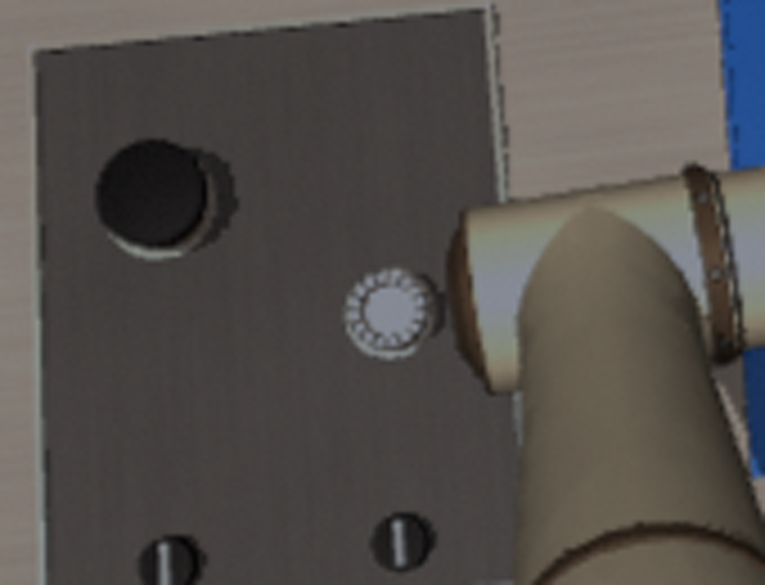

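```bash
python3 -m jog '.8 .013 0 0 0 0 0;.8 .022 0 0 0 0 0;.8 .026 0 0 0 0 0;.8 .026 0 0 0 0 0'
python3 -m jog '.3 0 0 0 0 0 0;.3 0 0 0 0 0 0;.3 0 0 0 0 0 0;.3 0 0 0 0 0 0;.3 0 0 0 0 0 0' 20
python3 -m jog '.3 -.02 0 0 0 0 0;.3 -.05 0 0 0 0 0;.3 -.08 0 0 0 0 0;.3 -.08 0 0 0 0 0'
```

```text
time_s: 21.85
position: [459.9, -143.2, 34.1]
tool_rot: [33.3, 90.0, -172.7]
contact_force: [-0.7, 0.5, -0.1]
grip_width: 69.4
time_s: 22.35
position: [460.4, -143.2, 34.5]
tool_rot: [-154.5, 89.9, -0.4]
contact_force: [0.7, 1.1, 3.0]
grip_width: 48.3
time_s: 22.75
position: [462.3, -143.4, 117.7]
tool_rot: [-158.1, 89.5, -4.0]
contact_force: [1.7, 0.3, -0.3]
grip_width: 49.1
```

```bash
python3 -m jog '.3 0 -.0396 .0138 0 0 0;.3 0 -.0792 .0275 0 0 0;.3 0 -.1188 .0413 0 0 0;.3 0 -.1585 .0551 0 0 0'
python3 -m jog '.3 0 -.0396 .0138 0 0 0;.3 0 -.0792 .0275 0 0 0;.3 0 -.1188 .0413 0 0 0;.3 0 -.1188 .0413 0 0 0;.3 0 -.1188 .0413 0 0 0'
python3 -m jog '.3 .02 0 0 0 0 0;.3 .032 0 0 0 0 0;.3 .038 0 0 0 0 0;.3 .041 0 0 0 0 0;.3 .041 0 0 0 0 0'
python3 -m jog '.3 .002 0 0 0 0 0;.3 .004 0 0 0 0 0;.3 .005 0 0 0 0 0;.3 .005 0 0 0 0 0'
```

```text
time_s: 23.15
position: [478.8, 24.5, 113.2]
tool_rot: [40.7, 89.9, -165.3]
contact_force: [0.5, -0.8, -1.5]
grip_width: 49.0
time_s: 23.65
position: [493.5, 148.7, 112.9]
tool_rot: [52.2, 89.8, -153.7]
contact_force: [-0.0, -0.3, -2.0]
grip_width: 48.8
time_s: 24.15
position: [494.5, 147.7, 72.9]
tool_rot: [66.7, 90.0, -139.3]
contact_force: [-0.2, 0.6, -1.7]
grip_width: 48.7
time_s: 24.55
position: [494.5, 148.3, 68.1]
tool_rot: [-103.0, 90.0, 51.0]
contact_force: [0.7, 0.4, -1.4]
grip_width: 49.0
```

```bash
python3 -m jog '.58 .0005 0 0 0 0 0;.62 .0005 0 0 0 0 0;.7 .0005 0 0 0 0 0;.8 .0005 0 0 0 0 0;.8 .0005 0 0 0 0 0'
python3 -m jog '.8 -.03 0 0 0 0 0;.8 -.07 0 0 0 0 0;.8 -.11 0 0 0 0 0;.8 -.13 0 0 0 0 0'
python3 -m jog '.8 0 .045 0 0 0 0;.8 0 .09 0 0 0 0;.8 0 .135 0 0 0 0;.8 0 .18 0 0 0 0;.8 0 .225 0 0 0 0'
python3 -m jog '.8 0 0 0 0 0 0;.8 0 0 0 0 0 0;.8 0 0 0 0 0 0'
python3 - <<'E'
from h import *
for n in C: 
    im=robot.snapshot(n); cv2.imwrite(f'pics/{n}9f.png',im[:,:,::-1])
    y,x=(110,140) if n=='side' else (170,110)
    cv2.imwrite(f'pics/{n}9.png',cv2.resize(im[y:y+100,x:x+130],None,fx=6,fy=6,interpolation=cv2.INTER_CUBIC)[:,:,::-1])
o=robot.get_obs(); print(o['position'],o['contact_force'],o['time_s'])
E
```

```text
time_s: 25.05
position: [494.6, 148.3, 67.7]
tool_rot: [-128.1, 90.0, 26.0]
contact_force: [0.3, -0.2, -0.0]
grip_width: 66.8
time_s: 25.45
position: [495.9, 148.9, 201.5]
tool_rot: [-128.5, 89.6, 25.6]
contact_force: [0.2, 1.3, 0.8]
grip_width: 69.5
time_s: 25.95
position: [394.9, -55.4, 197.8]
tool_rot: [-145.9, 90.0, 8.2]
contact_force: [0.2, 0.1, 0.5]
grip_width: 69.6
time_s: 26.25
position: [396.7, -53.6, 197.9]
tool_rot: [-145.2, 89.9, 8.9]
contact_force: [-0.4, 0.1, 0.6]
grip_width: 69.8
[396.7544367  -53.24238548 197.62853649] [ 0.19208945 -0.03155784 -0.14865398] 26.35
```

View pics/side9.png

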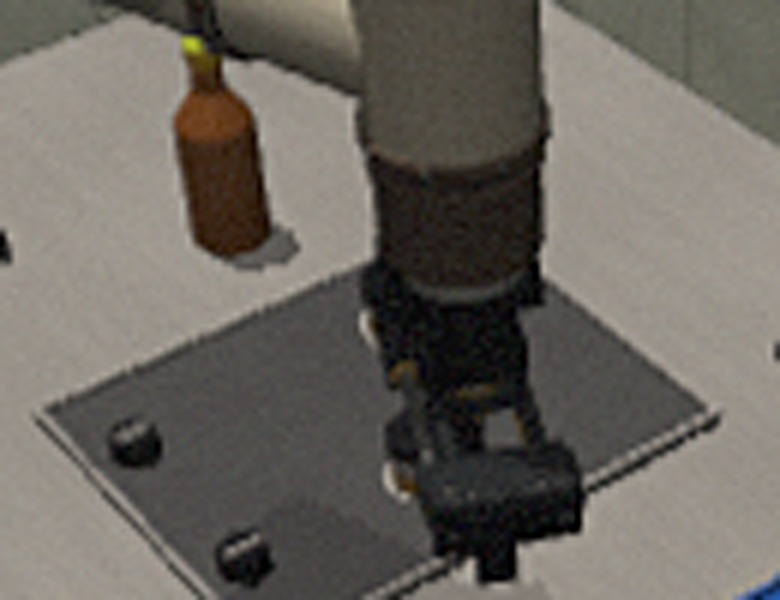

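View pics/top9.png

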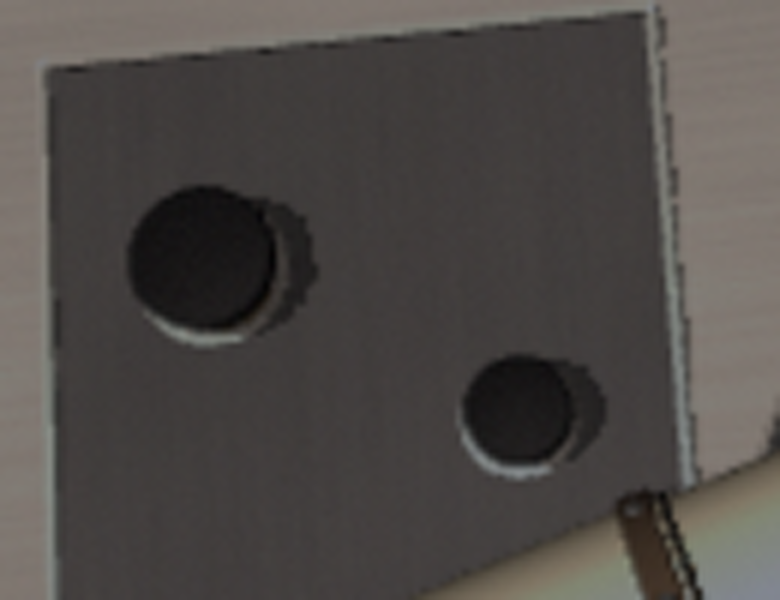

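View pics/top9f.png

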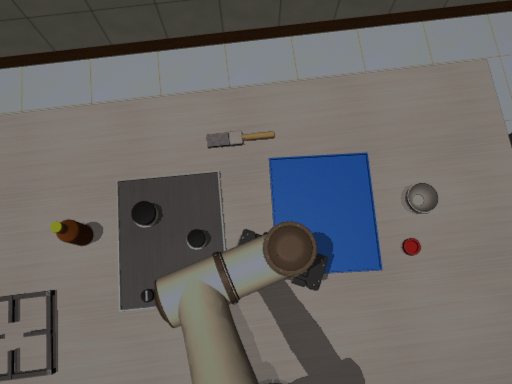

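```bash
python3 -m jog '.8 0 .02 -.04 0 0 0;.8 0 .04 -.08 0 0 0;.8 0 .06 -.12 0 0 0;.8 0 .08 -.16 0 0 0;.8 0 .1 -.2 0 0 0'
python3 -m jog '.8 0 0 0 0 0 0;.8 0 0 0 0 0 0;.8 0 0 0 0 0 0'
python3 - <<'E'
from h import *
im=robot.snapshot('side'); cv2.imwrite('pics/side10.png',cv2.resize(im[120:220,140:270],None,fx=6,fy=6,interpolation=cv2.INTER_CUBIC)[:,:,::-1])
# expected silhouettes drawn on 4x overlay
t=cv2.imread('pics/top9f.png')[:,:,::-1]
for n,I in(('side',im),('top',t)):
    mx=I.max(2)
    for k,x,y,r in(('L',581.5,286.5,33.5),('S',494.6,148.3,25)):
        c,A=sil(n,x,y,[(r,52),(r,42)]); m=np.zeros(mx.shape,bool); u,v=c.astype(int)
        m[v-15:v+15,u-16:u+14]=mx[v-15:v+15,u-16:u+14]<(50 if n=='side' else 38)
        try: d,B=blob(m,c); print(n,k,c.round(1),round(A),d.round(1),B,fit({n:d},[(r,52),(r,42)]).round(1))
        except Exception as e: print(n,k,e)
E
```

```text
time_s: 26.85
position: [534.0, -232.1, 197.0]
tool_rot: [20.8, 90.0, 175.0]
contact_force: [0.6, 1.0, 0.1]
grip_width: 69.5
time_s: 27.15
position: [531.9, -230.3, 197.1]
tool_rot: [6.7, 89.9, 160.8]
contact_force: [1.4, -0.2, -0.6]
grip_width: 69.8
side L [207.5 156.4] 150 [208.  157.5] 145 [578.7 279.2]
side S [210.3 181.7] 109 [210.6 182.9] 105 [491.6 142.1]
top L [142.1 213.1] 486 [144.3 212.9] 490 [581.4 280.5]
top S [195.  238.2] 279 [197.9 237.6] 300 [495.3 140.4]
```

View pics/side10.png

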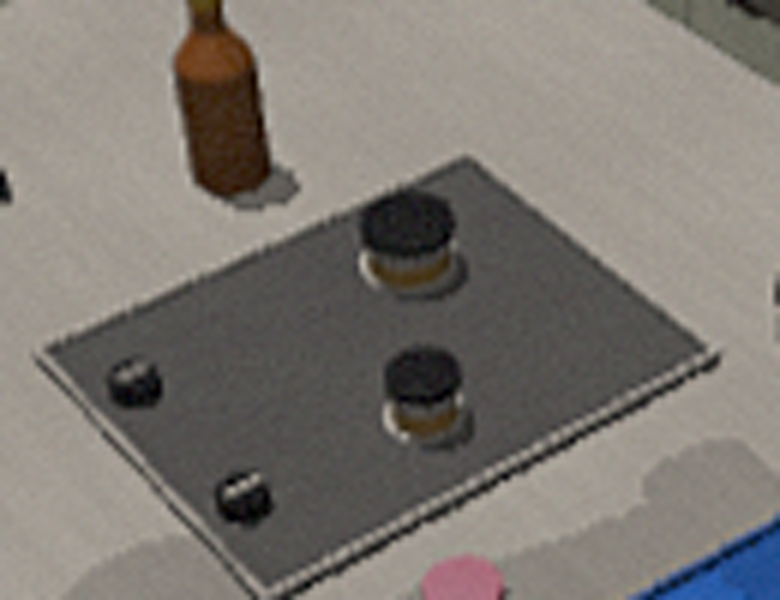

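Run:
```python
from station import robot
o=robot.get_obs(); print(o['joint_vel'].round(2),o['time_s'])
print(robot.hand_in())
```

```text
[ 0.1  -0.81 -0.17  0.06  0.07  0.07] 27.2
the job is handed in; nothing more can be done
None
```

I set both flame spreaders into their own sockets, then put the matching black cap on each. I handed in at 27.2 s with the gripper open and clear of everything; hand-in gives no verdict.

- **Seating:** In the last side and top pictures both caps and spreaders look level and fully down. I released both caps about 0.5–1 mm above seated height, with no contact force showing.
- **Large spreader:** The first insertion stopped about 5 mm high with about 17 N of contact, probably from the fingertips on the socket rim. I backed off and released it with its spigot already in the hole. It dropped in and looked seated in the next pictures.
- **Caps' measured position:** My numerical check of the cap centres did not agree with where the arm placed them. By camera they were 4–8 mm off in y and 0–3 mm in x. Shadows had merged into the dark shapes the check used. A rough reading by eye from the top picture gave about 3.5 mm for each. If the parts are seated, the fits allow at most 3 mm per joint, so I accepted the placement without confirming it to the millimetre.
- **Bystanders:** The bowl, brush and bottle look unmoved in the last full top picture. The red part is also where it was. The pink part was hidden by the arm in that picture, but the parts of it visible in the last side crop looked unmoved.

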